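Line up the stain bottles with a standing rule

ROBOT

A 6-joint arm with a two-finger parallel gripper is mounted at the origin on a cart in front of the work surface, level with it; the furniture and walls round the work are solid. World frame = base frame: x ahead of the robot, y to its left, z up, the work surface at z = 0. Lengths are in m, angles in degrees, forces in N, time in s.
With the tool pointing down it reaches from about 0.4 to 0.825 m from the base axis. Payload 7 kg.
Tool frame: the origin (TCP) lies midway between the tips of the shut fingers; the grasp point (between the pads) lies 19 mm behind it; z points along the fingers, y is the line along which they close (so a half turn about z gives the same grasp; the last joint's range is limited). The gripper opens to 88 mm and grips with 3 to 60 N. Pads are 19 mm wide; open, the fingers measure 130 mm over their backs; the gripper's body (78 mm by 193 mm) begins 47 mm behind the grasp point.
Start: joints at [-53.337, 20.546, 0.682, 0, -70.136, -16.507], TCP at [0.233, -0.634, 0.227] pointing down, gripper open.
Joint ranges: [-176.03, 176.03], [-82.01, 121.73], [-58.28, 71.71], [-173.87, 95.51], [-174.79, -0.11], [-173.66, 173.66]. Speed limits (degrees/s): [136.94, 136.94, 172.46, 180, 180, 180].

INTERFACE

Orientations are given as [roll, pitch, yaw] about the fixed x, y, z axes, in that order (R = Rz(yaw) Ry(pitch) Rx(roll)).
In Python, from plant import telemetry, viewer, workorder gives the robot as it stands. The module is installed in compiled form; this text tells all that it offers.
- The arm moves only by the tool carry_out, never from a script. Its argument "rows" is a list of rows, each a list of 6 numbers: the shift along the tool's x, y, z in m, then the turn, a rotation vector about the tool's x, y, z in rad. In form: [[tx, ty, tz, ax, ay, az], ...]. A call has 1 to 8 rows; each row is the pose to reach, as a shift and turn from the pose commanded when the call began, along the tool's axes at that moment; what a row does not reach only later rows make up. A row lasts 1/8 s, in which the tool goes at most 62.5 mm and 10.7 degrees, less where a joint would pass 70% of its speed; a pose out of reach is approached as far as the arm can. A call with a gripper value outside its range is refused whole. "grip" is the gripper's target within -1 to 1 (fully open at 1, half-way at 0, shut at -1), set as the call begins (left out, the last holds). The fingers move at their own pace and stop on an object; the grip force is fixed at half the most. Time passes only in rows, so rows that repeat a pose let the fingers close. It gives the time, the measured TCP pose, the force, the opening and the grip force at its end, in the units of the state.
- telemetry.get_obs(): the state, without advancing time (a new reading comes with each control period).
- viewer.snapshot(name): name is "side" or "top" or "wrist"; returns the picture (420x560x3 uint8, red, green, blue); there is no depth.
- viewer.camera_info(name): a dict with "intrinsics" (3x3 intrinsics, pixels), "extrinsics" (4x4, takes a point from camera to world coordinates); the wrist camera has in their place "tool_from_camera" (4x4, takes a point from camera to tool coordinates, whose origin is the TCP and whose axes are the flange's). Camera axes: x right, y down, z forward; pixel columns grow to the right and rows downward; lengths in m; the calibration is good to about 2 mm. The wrist camera is an equidistant fisheye: a pixel r from the principal point sees the ray r / f radians off the axis. A picture is of the moment at which its call begins: read the wrist's pose just before it. camera_info takes no time and is no camera call.
- workorder.close_job(): hands the job in; it is judged then, once.
The state is a dict: "clock": time; "joint_pos": joint angles; "qvel": joint speeds; "tau": joint torques, N m; "tool_pos": TCP position; "orientation": TCP orientation; "force": force on the tool from outside, world axes, zero at the start; "moment": the same for the moment, N m; "opening": finger opening in m; "gripper_force": force on a finger pad.
Only numpy, scipy, OpenCV 4.12 (cv2) and the standard library are available. Lean on these libraries where they do the work, as an engineer would, in place of code of your own. Each camera call takes 0.05 s, during which the arm holds its last target. There are 200 camera calls.

TASK

Take the standing steel rule by its grip and, with its blade, push the three straggling dropper bottles back together into one straight row against the sprung rail of the stop. With all three between blade and rail, press the row home with about 10 N (never more than 20 N on the rail), then ease off and let go, leaving the rule standing on the desk against the row, parallel to the stop. Move the bottles and the rail only by way of the rule, keep the bottles upright, and leave the other things alone.

Things in the scene. Friction and masses are not known exactly. Their poses are not given: they have to be found in the camera images.
- rule: Steel rule standing on edge like an L: a blade 170 mm long, 4 mm thick, 30 mm high, with a foot plate 4 mm thick behind it (80 mm deep in all) on which a black plastic grip block stands; 0.5 kg, stands by itself. Origin: middle of the blade's pushing face, at the underside. Under load its front edge rubs on the desk, which takes up to half of the push. x points forward out of the pushing face, y along the blade, z up.
- rule_grip (a point): Grip point of the rule: in its black grip block (40 mm along x, 24 mm along y, from 4 to 60 mm above the underside), 31 mm behind the pushing face and 34 mm above the underside, over the centre of mass. Axes as the rule's. The block is best held across its 24 mm.
- stop: Sprung stop, fixed to the desk: an aluminium bar 34 mm deep, 180 mm long, 34 mm high, with an aluminium rail (170 mm long, 30 mm high) parallel in front of it on two rods. Origin: middle of the bar's front face, on the desk; x points away from the bottles (the direction to push), y along the bar, z up.
- rail_limit (a point): Point fixed to the bar, 60 mm in front of its front face, 16 mm up: the furthest out the rail's front face can be. The rods are clamped at a new depth each time, so the rail's free front face is 0 to 30 mm beyond this point (towards the bar); not measured, find it by feel. The rail gives on springs, 2 N per mm, 12 mm at most, swivels up to 0.06 rad to suit the row, and springs back.
- bottle_1: The right-hand (seen from the robot) of three identical white dropper bottles, 34 mm in diameter up to about 60 mm, 79 mm high with the cap, about 50 g, standing upright on the desk in front of the rail. Origin: centre of the underside, z up. At the start its centre is 97 to 135 mm in front of the bar's front face; the three are about 55 mm apart along the stop.
- bottle_2: The middle (seen from the robot) of three identical white dropper bottles, 34 mm in diameter up to about 60 mm, 79 mm high with the cap, about 50 g, standing upright on the desk in front of the rail. Origin: centre of the underside, z up. At the start its centre is 97 to 135 mm in front of the bar's front face; the three are about 55 mm apart along the stop.
- bottle_3: The left-hand (seen from the robot) of three identical white dropper bottles, 34 mm in diameter up to about 60 mm, 79 mm high with the cap, about 50 g, standing upright on the desk in front of the rail. Origin: centre of the underside, z up. At the start its centre is 97 to 135 mm in front of the bar's front face; the three are about 55 mm apart along the stop.
- timer_mid (a point): Bystander: white bench timer, 34x66x60 mm; point at its centre.
- label_roll_mid (a point): Bystander: white roll of labels lying flat, 66 mm across, 26 mm high; point at its centre.
- tape_mid (a point): Bystander: roll of clear tape lying flat, 57 mm across, 18 mm high; point at its centre.
Things that resemble listed ones, but are neither listed nor needed, are in the scene too. Leave any orange look-alike of the bottle_2 alone.

How it is judged:
By the outcome, as a careful person would: the job done as asked, in the order asked, and still so for the second after the job is handed in, with the robot touching nothing.
It also fails if it takes over 67 s, if anything falls off the work surface, if the arm or the gripper's body presses on something with over 40 N, if the wrist force passes 120 N, or if a joint passes its speed limit or range.

## Working session

There is one attempt and no reset: what is moved stays moved. The work goes in short steps, Python scripts to look and compute and a tool call to move; the robot and the scene stay as the last step left them, time stands still between calls to the robot, and variables do not carry over. Pictures are saved under pics/ and viewed, at most 10 in all, crops included, and the job is handed in when it is done.

Besides the shell and the picture viewer there is one more tool, called after "Emit:" as a command line: name --pt "numbers of a row" for each row, then --argument value for the rest. carry_out: Moves the arm, as the interface text tells. Its arguments: {"type":"object","properties":{"rows":{"type":"array"},"grip":{"type":"number"}},"required":["rows"]}

```bash
mkdir -p pics; python3 - <<'E'
from plant import telemetry, viewer
import cv2, numpy as np
print(telemetry.get_obs())
for n in ("side","top","wrist"):
    im=viewer.snapshot(n); cv2.imwrite(f"pics/{n}0.png",im[:,:,::-1])
    print(n,viewer.camera_info(n))
E
```

```text
{'clock': 0.0, 'joint_pos': array([-5.33358723e+01,  2.05914042e+01,  6.33180585e-01, -1.97123622e-02,
       -7.01348506e+01, -1.65071114e+01]), 'qvel': array([ 0.06004556, -0.0187821 , -0.01599364,  0.0426761 , -0.0633122 ,
       -0.049701  ]), 'tau': array([ 1.44460824e-03, -5.82714987e+01,  2.93054777e+01,  6.99721947e+00,
        6.76688593e-03, -1.51999552e-04]), 'tool_pos': array([ 0.23240758, -0.6332084 ,  0.2256198 ]), 'orientation': array([ 1.79905496e+02, -8.68106452e-03, -1.59849690e+02]), 'force': array([ 0.03327062, -0.28112019, -0.13770228]), 'moment': array([ 0.02007196, -0.00191315,  0.0162864 ]), 'gripper_force': 0.0, 'opening': 0.08743245404693051}
side {'intrinsics': array([[448.26798858,   0.        , 281.94337689],
       [  0.        , 448.26798858, 208.08743288],
       [  0.        ,   0.        ,   1.        ]]), 'extrinsics': array([[-0.96009879, -0.11471924,  0.25504863,  0.21667313],
       [-0.27965734,  0.38913045, -0.87770682,  1.19246976],
       [ 0.00144267, -0.91401148, -0.40568575,  0.51259324],
       [ 0.        ,  0.        ,  0.        ,  1. 
[... 283 characters left out ...]
0.09855118,  0.01502157,  0.18061224],
       [ 0.00494425, -0.1992843 , -0.97992924,  1.34376612],
       [ 0.        ,  0.        ,  0.        ,  1.        ]])}
wrist {'intrinsics': array([[325.1922621 ,   0.        , 282.4796922 ],
       [  0.        , 325.1922621 , 210.50002247],
       [  0.        ,   0.        ,   1.        ]]), 'tool_from_camera': array([[-2.81818122e-04, -9.67158555e-01, -2.54173660e-01,
         6.69346096e-02],
       [ 9.99999020e-01,  7.59748069e-05, -1.39785346e-03,
        -3.43861171e-05],
       [ 1.37125673e-03, -2.54173805e-01,  9.67157586e-01,
        -1.59126773e-01],
       [ 0.00000000e+00,  0.00000000e+00,  0.00000000e+00,
         1.00000000e+00]])}
```

View pics/top0.png

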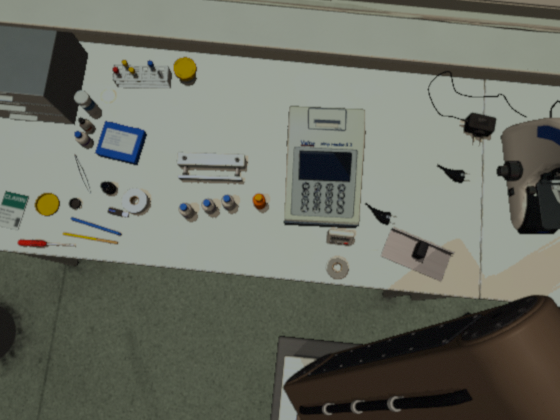

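View pics/side0.png

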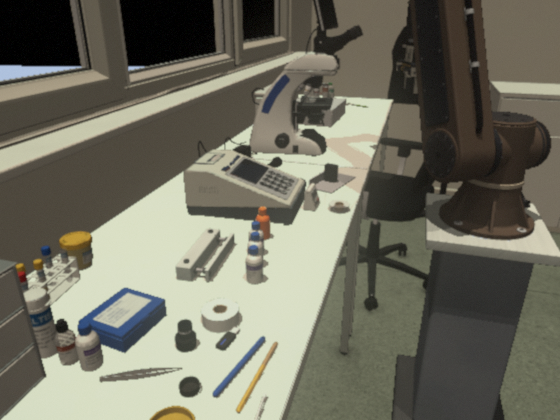

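The top view shows the rule at about (420,252) with its black grip at (421,250). The stop bar is at (211,159) and the rail at (211,177). The blue-capped bottles are at (186,210), (208,205) and (228,201), and an orange look-alike is at (260,201). I'll enlarge the top view and measure.

```bash
cat > h.py <<'E'
import numpy as np, cv2
from plant import telemetry, viewer
from scipy.spatial.transform import Rotation as R
def ray(n,uv,T=None):
    c=viewer.camera_info(n); K=c["intrinsics"]; d=(np.array(uv,float)-K[:2,2])/K[0,0]
    if n=="wrist":
        r=np.linalg.norm(d); v=np.r_[d/max(r,1e-9)*np.sin(r),np.cos(r)]; E=T@c["tool_from_camera"]
    else: v=np.r_[d,1]; E=c["extrinsics"]
    return E[:3,3],E[:3,:3]@v
def pt(n,uv,z,T=None):
    o,v=ray(n,uv,T); return o+v*(z-o[2])/v[2]
def pose():
    s=telemetry.get_obs(); T=np.eye(4); T[:3,:3]=R.from_euler("xyz",s["orientation"],degrees=True).as_matrix(); T[:3,3]=s["tool_pos"]; return s,T
def proj(n,p):
    c=viewer.camera_info(n); q=np.linalg.inv(c["extrinsics"])@np.r_[p,1]; return (c["intrinsics"]@(q[:3]/q[2]))[:2]
E
python3 - <<'E'
from h import *
im=cv2.imread("pics/top0.png")
a=cv2.resize(im[140:230,160:280],None,fx=6,fy=6,interpolation=cv2.INTER_CUBIC)[:, :]
b=cv2.resize(im[215:290,370:470],None,fx=6,fy=6,interpolation=cv2.INTER_CUBIC)
cv2.imwrite("pics/c1.png",cv2.resize(a,(720,540))); cv2.imwrite("pics/c2.png",b)
hsv=cv2.cvtColor(im,cv2.COLOR_BGR2HSV)
m=cv2.inRange(hsv,(95,90,50),(125,255,255)); n,l,st,ce=cv2.connectedComponentsWithStats(m)
for i in range(1,n):
    if st[i,4]>8: print("blue",st[i],ce[i].round(1),pt("top",ce[i],.078).round(3))
print("grip",pt("top",(421,250),.06).round(3)); print(proj("top",[0,0,0]))
E
```

```text
blue [148  61   5   5  18] [149.6  62.7] [0.872 0.595 0.078]
blue [ 96 121  49  43 764] [120.5 143. ] [0.641 0.635 0.078]
blue [ 75 131   6   7  31] [ 77.4 133.9] [0.654 0.751 0.078]
blue [223 195   7   7  38] [226.2 198.1] [0.524 0.346 0.078]
blue [203 200   7   7  36] [206.2 202.5] [0.507 0.394 0.078]
blue [180 204   7   7  40] [183.  206.7] [0.491 0.451 0.078]
blue [109 209   6   3  12] [111.5 210. ] [0.464 0.629 0.078]
blue [ 71 218  50  17 133] [ 95.3 225.8] [0.42  0.663 0.078]
grip [ 0.444 -0.157  0.06 ]
[342.65606765 424.56147288]
```

View pics/c1.png

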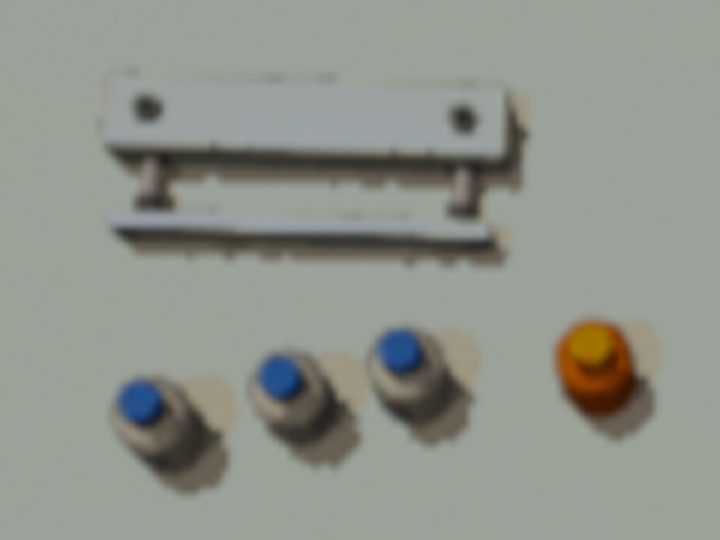

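View pics/c2.png

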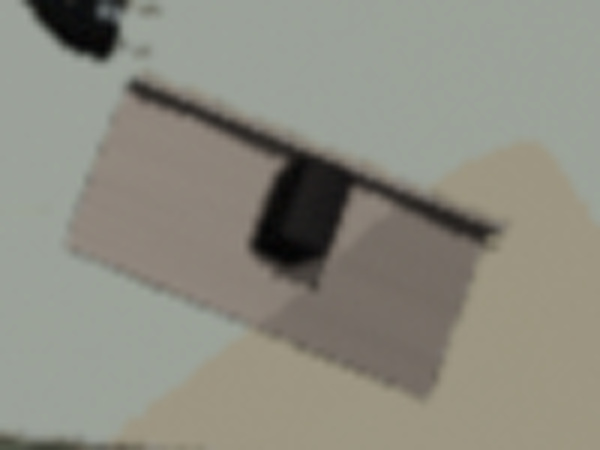

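The crops show three blue-capped white bottles at full-frame pixels (186,210), (208,205) and (228,201). The orange-capped bottle at (260,201) is the look-alike, so I leave it alone. The rule is the only L-shaped plate with a black block: its blade top runs from (392,229) to (452,255), and its grip top is near (423,249). The stop bar's front edge runs from (177.5,164.5) to (244,166.3).

```bash
python3 - <<'E'
from h import *
c1=lambda u,v:(160+u/6,140+v/6)
c2=lambda u,v:(370+u/6,215+v/6)
f=lambda p,z:pt("top",p,z)[:2]
def seg(n,a,b):
    d=a-b; print(n,a.round(4),b.round(4),"mid",((a+b)/2).round(4),"len",np.linalg.norm(d).round(4),"xaxis yaw",np.degrees(np.arctan2(-d[0],d[1])).round(2))
seg("barfront",f(c1(105,147),.034),f(c1(503,158),.034))
seg("barback",f(c1(112,75),.034),f(c1(510,90),.034))
seg("railtopfront",f(c1(113,228),.03),f(c1(488,238),.03))
seg("bladetop",f(c2(132,85),.03),f(c2(493,237),.03))
seg("footrear",f(c2(68,245),.004),f(c2(428,400),.004))
for c in [(325,182),(265,252)]: print("grip",f(c2(*c),.06))
for n,uv,z in [("orange",(260,198),.075),("tape",(337,268),.018),("labelroll",(134.5,201),.026),("timer",(341,237),.06),("plug",(378,214),.03)]: print(n,f(uv,z).round(3))
s,T=pose(); print(T.round(3))
E
```

```text
barfront [0.6109 0.4911] [0.6237 0.3152] mid [0.6173 0.4032] len 0.1763 xaxis yaw 4.15
barback [0.6442 0.4927] [0.6552 0.3157] mid [0.6497 0.4042] len 0.1773 xaxis yaw 3.55
railtopfront [0.5755 0.4833] [0.5877 0.318 ] mid [0.5816 0.4007] len 0.1657 xaxis yaw 4.21
bladetop [ 0.4951 -0.0873] [ 0.4446 -0.2457] mid [ 0.4698 -0.1665] len 0.1662 xaxis yaw -17.69
footrear [ 0.4262 -0.0688] [ 0.3746 -0.2284] mid [ 0.4004 -0.1486] len 0.1677 xaxis yaw -17.92
grip [ 0.45636531 -0.16458792]
grip [ 0.42429302 -0.14083752]
orange [0.533 0.261]
tape [0.381 0.046]
labelroll [0.503 0.592]
timer [0.456 0.046]
plug [ 0.532 -0.049]
[[-0.939 -0.345 -0.001  0.232]
 [-0.345  0.939  0.001 -0.633]
 [ 0.     0.001 -1.     0.226]
 [ 0.     0.     0.     1.   ]]
```

Emit:
carry_out --pt "-0.017 0.027 0 0 0 -0.18" --pt "-0.033 0.054 0 0 0 -0.36" --pt "-0.05 0.082 0 0 0 -0.54" --pt "-0.067 0.109 0 0 0 -0.72" --pt "-0.083 0.136 0 0 0 -0.9" --pt "-0.1 0.163 0 0 0 -1.08" --pt "-0.117 0.19 0 0 0 -1.26" --pt "-0.133 0.218 0 0 0 -1.44" --grip 1

```text
clock: 1.15
tool_pos: [0.2823, -0.3821, 0.2264]
orientation: [180.0, 0.0, -77.0]
force: [0.8, -0.3, 0.4]
opening: 0.0878
gripper_force: 0.0
```

```bash
cat >> h.py <<'E'
def shift(p,yaw):
    "tool-axes shift to world point p and turn about tool z for tool-x yaw (deg)"
    s,T=pose(); d=T[:3,:3].T@(np.array(p)-T[:3,3]); y=s["orientation"][2]
    print("clock",s["clock"],"pos",s["tool_pos"].round(4),"rpy",s["orientation"].round(2),"shift",d.round(4),"az",np.radians(-((yaw-y+180)%360-180)).round(4),"F",s["force"].round(2),"M",s["moment"].round(2),"j6",s["joint_pos"].round(1)[5])
E
python3 -c "
from h import *
shift([.44,-.157,.2],-17.8)"
```

```text
clock 1.15 pos [ 0.2823 -0.3821  0.2264] rpy [ 1.800e+02  1.000e-02 -7.701e+01] shift [-0.1839 -0.2043  0.0265] az -1.0333 F [ 0.76 -0.26  0.42] M [-0.01  0.07  0.05] j6 42.7
```

Emit:
carry_out --pt "-0.026 -0.029 0.004 0 0 -0.15" --pt "-0.052 -0.058 0.008 0 0 -0.3" --pt "-0.078 -0.087 0.012 0 0 -0.45" --pt "-0.105 -0.116 0.016 0 0 -0.6" --pt "-0.131 -0.145 0.02 0 0 -0.75" --pt "-0.157 -0.175 0.024 0 0 -0.9" --pt "-0.184 -0.204 0.0265 0 0 -1.033" --pt "-0.184 -0.204 0.0265 0 0 -1.033"

```text
clock: 2.15
tool_pos: [0.442, -0.1572, 0.1997]
orientation: [180.0, 0.0, -17.9]
force: [-0.6, 0.3, -0.3]
opening: 0.0876
gripper_force: 0.0
```

```bash
python3 - <<'E'
from h import *
s,T=pose(); im=viewer.snapshot("wrist")[:,:,::-1]; cv2.imwrite("pics/w1.png",im); np.save("w1.npy",T)
shift([.44,-.157,.2],-17.8)
E
```

```text
clock 2.2 pos [ 0.4412 -0.1581  0.1997] rpy [ 1.7999e+02  4.0000e-02 -1.8060e+01] shift [-0.0015 -0.0006 -0.0003] az -0.0046 F [ 0.42 -1.01 -0.07] M [-0.12  0.23  0.04] j6 67.5
```

View pics/w1.png

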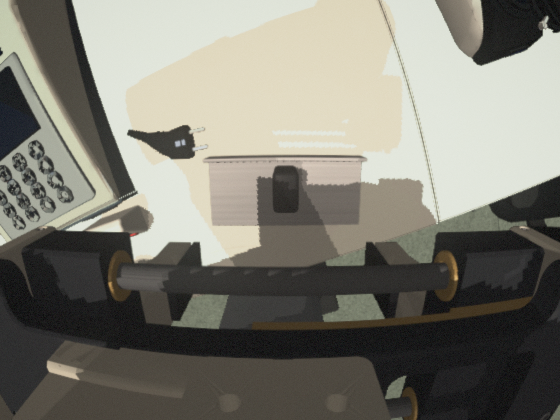

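The wrist view shows the blade top running level from (206,158) to (366,158), with the grip block at about (286,189).

```bash
python3 - <<'E'
from h import *
T=np.load("w1.npy")
a,b=[pt("wrist",p,.03,T)[:2] for p in [(206,158),(366,158)]]
d=a-b; yaw=np.arctan2(-d[0],d[1]); m=(a+b)/2; print(a,b,np.linalg.norm(d),np.degrees(yaw)); g=m-.031*np.array([np.cos(yaw),np.sin(yaw)]); print("grip from blade",g)
for p,z in [((273,190),.06),((299,190),.06),((286,168),.06),((286,213),.06),((286,213),.004),((211,224),.004),((360,223),.004)]: print(p,pt("wrist",p,z,T)[:2].round(4))
im=cv2.imread("pics/w1.png")
print(im[150:166,240].sum(1), im[160:226:2,286].sum(1), im[190,265:308:2].sum(1))
shift(list(g)+[.023],np.degrees(yaw))
E
```

```text
[ 0.50322647 -0.09393075] [ 0.4525683  -0.25106239] 0.16509573108488385 -17.86896659330176
grip from blade [ 0.4483928  -0.16298449]
(273, 190) [ 0.4549 -0.1517]
(299, 190) [ 0.4474 -0.1749]
(286, 168) [ 0.4709 -0.1696]
(286, 213) [ 0.4299 -0.1564]
(286, 213) [ 0.4152 -0.1524]
(211, 224) [ 0.4294 -0.0657]
(360, 223) [ 0.3771 -0.2307]
[640 642 637 633 622 483 283 318 461 555 519 490 526 548 542 558] [502 513 508 218 161 152 165 181 202 203 200 165 158 156 152 149 154 148
 145 138 144 125 119 128 124 138 140 234 232 225 236 229 231] [238 244 241 237 141 140 136 147 142 144 141 150 157 153 144 143 136 235
 239 256 309 305]
clock 2.2 pos [ 0.4412 -0.1581  0.1997] rpy [ 1.7999e+02  4.0000e-02 -1.8060e+01] shift [0.0085 0.0024 0.1767] az -0.0034 F [ 0.42 -1.01 -0.07] M [-0.12  0.23  0.04] j6 67.5
```

Emit:
carry_out --pt "0.0085 0.0024 0.02 0 0 -0.003" --pt "0.0085 0.0024 0.05 0 0 -0.003" --pt "0.0085 0.0024 0.08 0 0 -0.003" --pt "0.0085 0.0024 0.11 0 0 -0.003" --pt "0.0085 0.0024 0.14 0 0 -0.003" --pt "0.0085 0.0024 0.165 0 0 -0.003" --pt "0.0085 0.0024 0.1765 0 0 -0.003" --pt "0.0085 0.0024 0.1765 0 0 -0.003"

```text
clock: 3.2
tool_pos: [0.4477, -0.1643, 0.0233]
orientation: [180.0, 0.1, -18.0]
force: [-0.3, -0.2, -0.5]
opening: 0.0876
gripper_force: 0.0
```

Emit:
carry_out --pt "0 0 0 0 0 0" --pt "0 0 0 0 0 0" --pt "0 0 0 0 0 0" --pt "0 0 0 0 0 0" --pt "0 0 0 0 0 0" --pt "0 0 0 0 0 0" --pt "0 0 0 0 0 0" --pt "0 0 0 0 0 0" --grip -1

```text
clock: 4.2
tool_pos: [0.4485, -0.1637, 0.0235]
orientation: [-180.0, -0.0, -18.0]
force: [0.8, 1.0, -1.5]
opening: 0.0236
gripper_force: 30.0
```

```bash
python3 - <<'E'
from h import *
shift([.44,-.157,.023],-17.8)
s,T=pose(); im=viewer.snapshot("wrist")[:,:,::-1]; cv2.imwrite("pics/w2.png",im); print(s["opening"],s["gripper_force"])
E
```

```text
clock 4.2 pos [ 0.4485 -0.1637  0.0235] rpy [-1.7999e+02 -1.0000e-02 -1.7970e+01] shift [-0.0102 -0.0038  0.0005] az -0.003 F [ 0.76  1.   -1.54] M [0.38 0.01 0.03] j6 68.4
0.02361016559803496 29.999750554561615
```

View pics/w2.png

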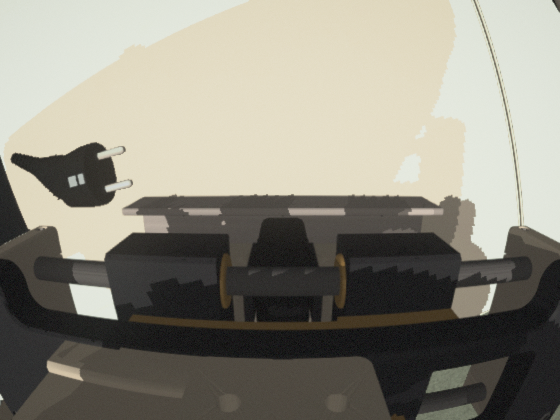

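The rule is gripped at a 23.6 mm opening, with its blade in front of the fingers (rows 197–213). I'll lift it now.

Emit:
carry_out --pt "0 0 -0.01 0 0 0" --pt "0 0 -0.035 0 0 0" --pt "0 0 -0.065 0 0 0" --pt "0 0 -0.1 0 0 0" --pt "-0.009 0.003 -0.125 0 0 0" --pt "-0.018 0.006 -0.14 0 0 0" --pt "-0.026 0.009 -0.145 0 0 0" --pt "-0.026 0.009 -0.145 0 0 0"

```text
clock: 5.25
tool_pos: [0.4198, -0.1643, 0.1682]
orientation: [-180.0, 0.0, -18.0]
force: [-0.3, 0.0, -3.6]
opening: 0.0238
gripper_force: 30.0
```

```bash
python3 - <<'E'
from h import *
shift([.421,.10,.168],-6)
shift([.423,.393,.168],4)
E
```

```text
clock 5.25 pos [ 0.4198 -0.1643  0.1682] rpy [-1.7999e+02  4.0000e-02 -1.8000e+01] shift [-0.0805 -0.2518  0.0003] az -0.2094 F [-0.31  0.01 -3.63] M [-0.08  0.11  0.  ] j6 68.2
clock 5.25 pos [ 0.4198 -0.1643  0.1682] rpy [-1.7999e+02  4.0000e-02 -1.8000e+01] shift [-1.692e-01 -5.311e-01  4.000e-04] az -0.3839 F [-0.31  0.01 -3.63] M [-0.08  0.11  0.  ] j6 68.2
```

Emit:
carry_out --pt "-0.006 -0.018 0 0 0 -0.02" --pt "-0.016 -0.05 0 0 0 -0.05" --pt "-0.028 -0.088 0 0 0 -0.08" --pt "-0.04 -0.126 0 0 0 -0.11" --pt "-0.052 -0.164 0 0 0 -0.14" --pt "-0.064 -0.202 0 0 0 -0.17" --pt "-0.077 -0.24 0 0 0 -0.2" --pt "-0.089 -0.279 0 0 0 -0.23"

```text
clock: 6.25
tool_pos: [0.4217, 0.1296, 0.1675]
orientation: [179.9, 0.1, -4.7]
force: [1.1, 0.8, -4.2]
opening: 0.0239
gripper_force: 30.0
```

```bash
python3 - <<'E'
from h import *
shift([.423,.393,.168],4)
E
```

```text
clock 6.25 pos [0.4217 0.1296 0.1675] rpy [ 1.7993e+02  8.0000e-02 -4.7400e+00] shift [-0.0205 -0.2626 -0.0008] az -0.1525 F [ 1.06  0.76 -4.17] M [-0.09 -0.    0.02] j6 42.4
```

Emit:
carry_out --pt "-0.003 -0.038 0 0 0 -0.03" --pt "-0.006 -0.076 0 0 0 -0.06" --pt "-0.009 -0.114 0 0 0 -0.09" --pt "-0.012 -0.152 0 0 0 -0.12" --pt "-0.015 -0.19 0 0 0 -0.14" --pt "-0.018 -0.225 0 0 0 -0.15" --pt "-0.02 -0.252 0 0 0 -0.152" --pt "-0.0205 -0.262 0 0 0 -0.152"

```text
clock: 7.25
tool_pos: [0.4235, 0.3923, 0.1667]
orientation: [179.9, 0.1, 4.0]
force: [-0.7, -0.5, -3.4]
opening: 0.0239
gripper_force: 30.0
```

Emit:
carry_out --pt "0 0 0 0 0 0" --pt "0 0 0 0 0 0"

```text
clock: 7.5
tool_pos: [0.4236, 0.3902, 0.1681]
orientation: [179.9, 0.0, 3.9]
force: [0.1, 0.4, -3.9]
opening: 0.0236
gripper_force: 30.0
```

```bash
python3 - <<'E'
from h import *
shift([.423,.393,.168],4)
s,T=pose(); im=viewer.snapshot("wrist")[:,:,::-1]; cv2.imwrite("pics/w3.png",im); np.save("w3.npy",T)
E
```

```text
clock 7.5 pos [0.4236 0.3902 0.1681] rpy [1.7994e+02 5.0000e-02 3.8800e+00] shift [-0.0004 -0.0028  0.0001] az -0.0022 F [ 0.12  0.41 -3.91] M [-0.12  0.13 -0.  ] j6 31.8
```

View pics/w3.png

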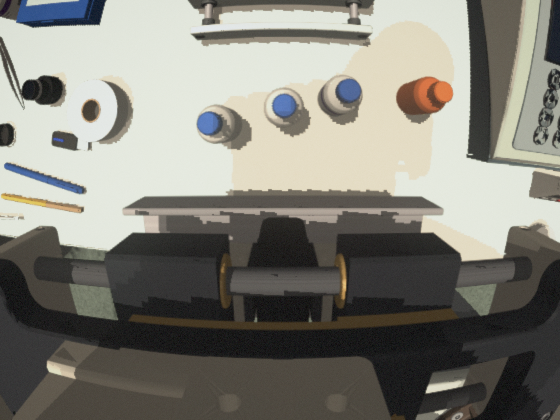

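The wrist view shows caps at (209,123), (285,105) and (348,91). The rail spans about (194,36) to (370,40) and the held blade is at rows 197–213. I'll get the numbers for these.

```bash
python3 - <<'E'
from h import *
T=np.load("w3.npy"); im=cv2.imread("pics/w3.png"); hsv=cv2.cvtColor(im,cv2.COLOR_BGR2HSV)
m=cv2.inRange(hsv,(100,110,60),(125,255,255)); m[:70]=0; m[150:]=0; m[:,:190]=0; m[:,380:]=0
n,l,st,ce=cv2.connectedComponentsWithStats(m)
for i in range(1,n):
    if st[i,4]>60: print("cap",ce[i].round(1),pt("wrist",ce[i],.077,T).round(4))
o=cv2.inRange(hsv,(5,150,80),(22,255,255)); o[:60]=0;o[130:]=0;o[:,:380]=0
M=cv2.moments(o,True); print("orange",pt("wrist",(M["m10"]/M["m00"],M["m01"]/M["m00"]),.045,T).round(3))
g=im.sum(2)
for c in (205,225,250,282,310,335,355): print(c,list(g[18:50,c]))
# blade in tool frame
for p,z in [((125,211),.03),((441,211),.03),((280,197),0.0),((280,209),.03)]:
    w=pt("wrist",p,z+T[2,3]-.0235,T); print("blade",p,(np.linalg.inv(T)@np.r_[w,1])[:3].round(4))
E
```

```text
cap [349.   89.3] [0.5266 0.3459 0.077 ]
cap [283.7 104.8] [0.5099 0.395  0.077 ]
cap [207.5 122.8] [0.4933 0.4529 0.077 ]
orange [0.54  0.261 0.045]
205 [np.uint64(352), np.uint64(290), np.uint64(278), np.uint64(292), np.uint64(294), np.uint64(282), np.uint64(320), np.uint64(628), np.uint64(688), np.uint64(687), np.uint64(691), np.uint64(691), np.uint64(688), np.uint64(647), np.uint64(446), np.uint64(253), np.uint64(229), np.uint64(229), np.uint64(214), np.uint64(215), np.uint64(235), np.uint64(262), np.uint64(399), np.uint64(406), np.uint64(418), np.uint64(415), np.uint64(420), np.uint64(478), np.uint64(660), np.uint64(677), np.uint64(681), np.uint64(680)]
225 [np.uint64(676), np.uint64(679), np.uint64(674), np.uint64(674), np.uint64(679), np.uint64(665), np.uint64(676), np.uint64(682), np.uint64(690), np.uint64(684), np.uint64(690), np.uint64(679), np.uint64(560), np.uint64(309), np.uint64(234), np.uint64(238), np.uint64(230), np.uint64(231), np.uint64(226), np.uint64(240), np.uint64(275), np.uint64(388), np.uint64(406), np.uint64(414), np.uint64(411), np.uint64(432), np.uint64(58
[... 2140 characters left out ...]
int64(678)]
355 [np.uint64(324), np.uint64(288), np.uint64(294), np.uint64(292), np.uint64(280), np.uint64(279), np.uint64(412), np.uint64(640), np.uint64(673), np.uint64(673), np.uint64(676), np.uint64(676), np.uint64(656), np.uint64(527), np.uint64(320), np.uint64(245), np.uint64(242), np.uint64(241), np.uint64(245), np.uint64(240), np.uint64(251), np.uint64(299), np.uint64(395), np.uint64(420), np.uint64(418), np.uint64(435), np.uint64(521), np.uint64(669), np.uint64(676), np.uint64(677), np.uint64(679), np.uint64(682)]
blade (125, 211) [ 0.0293 -0.0831 -0.0066]
blade (441, 211) [ 0.0291  0.0837 -0.0064]
blade (280, 197) [ 0.0296 -0.0015  0.0235]
blade (280, 209) [ 0.0302 -0.0013 -0.0065]
```

```bash
python3 - <<'E'
from h import *
T=np.load("w3.npy")
P=np.array([pt("wrist",p,.031,T)[:2] for p in [(205,32),(225,30.6),(250,29.3),(282,28.4),(310,28.7),(335,29.9),(355,31.4)]])
k,b=np.polyfit(P[:,1],P[:,0],1); yaw=-np.degrees(np.arctan(k)); print(P.round(4).tolist(),"yaw",yaw)
caps=np.array([[.5266,.3459],[.5099,.395],[.4933,.4529]]); a=np.radians(4); n=np.r_[np.cos(a),np.sin(a)]
rail=np.array([b+k*.4,.4])@n; print("rail n",rail,"caps n",caps@n, "tcp n",T[:2,3]@n,"caps t",caps@[-n[1],n[0]],"tcp t",T[:2,3]@[-n[1],n[0]])
E
```

```text
[[0.5799, 0.472], [0.5811, 0.4532], [0.5828, 0.4303], [0.5851, 0.4013], [0.5869, 0.376], [0.5884, 0.3531], [0.5895, 0.3344]] yaw 4.069650862071939
rail n 0.611479447230474 caps n [0.54944599 0.53621172 0.52369105] tcp n 0.44980629370768077 caps t [0.30832365 0.35846897 0.41738589] tcp t 0.3597070154351909
```

Emit:
carry_out --pt "0 -0.002 0.02 0 0 0" --pt "0 -0.003 0.05 0 0 0" --pt "0 -0.003 0.08 0 0 0" --pt "0 -0.003 0.11 0 0 0" --pt "0 -0.003 0.13 0 0 0" --pt "0 -0.003 0.14 0 0 0" --pt "0 -0.003 0.143 0 0 0" --pt "0 -0.003 0.143 0 0 0"

```text
clock: 8.55
tool_pos: [0.4239, 0.3946, 0.0262]
orientation: [-180.0, -0.0, 3.9]
force: [-0.8, 0.7, -4.1]
opening: 0.0237
gripper_force: 30.0
```

Emit:
carry_out --pt "0 0 0.0005 0 0 0" --pt "0 0 0.001 0 0 0" --pt "0 0 0.0015 0 0 0" --pt "0 0 0.0015 0 0 0"

```text
clock: 9.05
tool_pos: [0.4236, 0.3942, 0.0241]
orientation: [-180.0, 0.0, 3.9]
force: [0.0, 0.6, -4.9]
opening: 0.0241
gripper_force: 30.0
```

Emit:
carry_out --pt "0 0 0.0003 0 0 0" --pt "0 0 0.0006 0 0 0" --pt "0 0 0.0008 0 0 0" --pt "0 0 0.0008 0 0 0"

```text
clock: 9.55
tool_pos: [0.4236, 0.3943, 0.0236]
orientation: [-180.0, -0.0, 3.9]
force: [-1.2, -1.7, 1.4]
opening: 0.0239
gripper_force: 30.0
```

Emit:
carry_out --pt "0.003 0 0 0 0 0" --pt "0.007 0 0 0 0 0" --pt "0.012 0 0 0 0 0" --pt "0.016 0 0 0 0 0" --pt "0.02 0 0 0 0 0" --pt "0.023 0 0 0 0 0" --pt "0.025 0 0 0 0 0" --pt "0.027 0 0 0 0 0"

```text
clock: 10.55
tool_pos: [0.4504, 0.3963, 0.0236]
orientation: [-180.0, 0.0, 3.9]
force: [-3.0, 0.5, -2.6]
opening: 0.0234
gripper_force: 30.0
```

Emit:
carry_out --pt "0.003 0 0 0 0 0" --pt "0.006 0 0 0 0 0" --pt "0.009 0 0 0 0 0" --pt "0.012 0 0 0 0 0" --pt "0.015 0 0 0 0 0" --pt "0.018 0 0 0 0 0" --pt "0.021 0 0 0 0 0" --pt "0.024 0 0 0 0 0"

```text
clock: 11.55
tool_pos: [0.4742, 0.3979, 0.0236]
orientation: [-180.0, 0.0, 3.9]
force: [-3.2, 0.1, 7.0]
opening: 0.0239
gripper_force: 30.0
```

Emit:
carry_out --pt "0.003 0 0 0 0 0" --pt "0.006 0 0 0 0 0" --pt "0.009 0 0 0 0 0" --pt "0.012 0 0 0 0 0" --pt "0.015 0 0 0 0 0" --pt "0.018 0 0 0 0 0" --pt "0.021 0 0 0 0 0" --pt "0.024 0 0 0 0 0"

```text
clock: 12.55
tool_pos: [0.498, 0.3994, 0.0236]
orientation: [180.0, 0.0, 3.9]
force: [-14.9, -0.3, 17.8]
opening: 0.0236
gripper_force: 30.0
```

```bash
python3 - <<'E'
from h import *
shift([.423,.393,.168],4.07)
s,T=pose(); im=viewer.snapshot("wrist")[:,:,::-1]; cv2.imwrite("pics/w4.png",im); np.save("w4.npy",T)
print("tcp n",T[:2,3]@[np.cos(.071),np.sin(.071)])
E
```

```text
clock 12.55 pos [0.498  0.3994 0.0236] rpy [1.80e+02 4.00e-02 3.91e+00] shift [-0.0754  0.0013 -0.1443] az -0.0027 F [-14.87  -0.35  17.79] M [0.33 5.66 0.04] j6 37.7
tcp n 0.5251064131864095
```

View pics/w4.png

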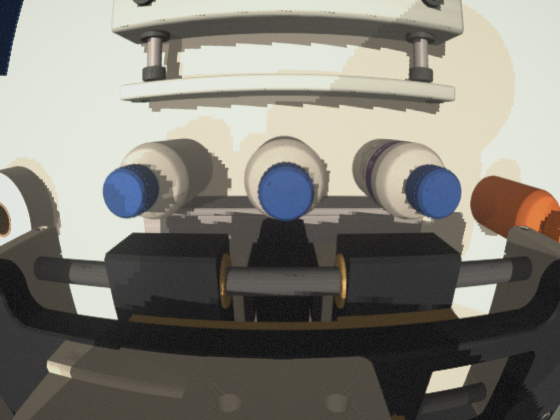

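All three bottles sit on the blade in an even row, with caps at rows 188–192. The rail front at about row 95 is still roughly 20 mm away. The force comes from the rule rubbing on the desk (Fz 18 N), so I'll raise the hand slightly.

Emit:
carry_out --pt "0 0 -0.0004 0 0 0" --pt "0 0 -0.0008 0 0 0" --pt "0 0 -0.0008 0 0 0"

```text
clock: 12.98
tool_pos: [0.4986, 0.3993, 0.0236]
orientation: [180.0, 0.0, 3.9]
force: [-0.4, 1.7, -4.2]
opening: 0.024
gripper_force: 30.0
```

Emit:
carry_out --pt "0.003 0 0 0 0 0" --pt "0.006 0 0 0 0 0" --pt "0.009 0 0 0 0 0" --pt "0.012 0 0 0 0 0" --pt "0.015 0 0 0 0 0" --pt "0.015 0 0 0 0 0"

```text
clock: 13.72
tool_pos: [0.5138, 0.4005, 0.0241]
orientation: [-180.0, -0.0, 3.9]
force: [-0.4, 0.0, -4.3]
opening: 0.024
gripper_force: 30.0
```

Emit:
carry_out --pt "0.001 0 0 0 0 0" --pt "0.002 0 0 0 0 0" --pt "0.003 0 0 0 0 0" --pt "0.003 0 0 0 0 0"

```text
clock: 14.22
tool_pos: [0.5164, 0.4006, 0.0241]
orientation: [-180.0, -0.0, 3.9]
force: [-0.5, -0.9, -4.4]
opening: 0.0241
gripper_force: 30.0
```

Emit:
carry_out --pt "0.001 0 0 0 0 0" --pt "0.002 0 0 0 0 0" --pt "0.002 0 0 0 0 0"

```text
clock: 14.6
tool_pos: [0.5185, 0.4008, 0.0241]
orientation: [-180.0, -0.0, 3.9]
force: [-0.5, 0.3, -4.2]
opening: 0.024
gripper_force: 30.0
```

Emit:
carry_out --pt "0.001 0 0 0 0 0" --pt "0.002 0 0 0 0 0" --pt "0.002 0 0 0 0 0"

```text
clock: 14.98
tool_pos: [0.5203, 0.4008, 0.024]
orientation: [180.0, 0.0, 3.9]
force: [-2.0, -0.2, -3.7]
opening: 0.0239
gripper_force: 30.0
```

```bash
python3 - <<'E'
from h import *
shift([.423,.393,.168],4.07)
s,T=pose(); im=viewer.snapshot("wrist")[:,:,::-1]; cv2.imwrite("pics/w5.png",im); np.save("w5.npy",T)
E
```

```text
clock 14.975 pos [0.5203 0.4008 0.024 ] rpy [1.7999e+02 1.0000e-02 3.9100e+00] shift [-0.0977  0.0012 -0.144 ] az -0.0029 F [-2.03 -0.2  -3.68] M [-0.2   0.68  0.04] j6 39.3
```

View pics/w5.png

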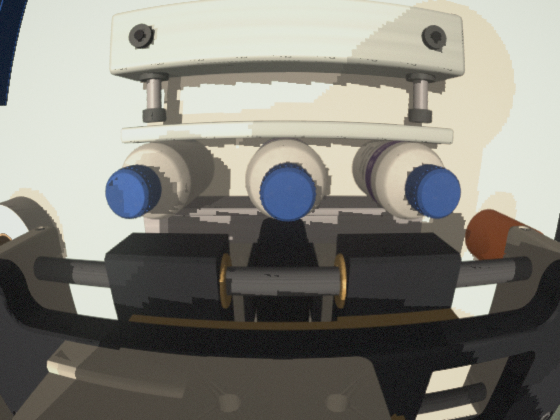

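The row touches the rail, with the rail edge at row ~130 and the bottles right up against it. Force is starting to rise at x≈0.520. I'll press in small steps.

Emit:
carry_out --pt "0.001 0 0 0 0 0" --pt "0.002 0 0 0 0 0" --pt "0.002 0 0 0 0 0"

```text
clock: 15.4
tool_pos: [0.5217, 0.4008, 0.024]
orientation: [180.0, 0.1, 3.9]
force: [-4.9, -0.8, -0.4]
opening: 0.0241
gripper_force: 30.0
```

Emit:
carry_out --pt "0.001 0 0 0 0 0" --pt "0.0015 0 0 0 0 0" --pt "0.0015 0 0 0 0 0" --pt "0.0015 0 0 0 0 0"

```text
clock: 15.9
tool_pos: [0.5226, 0.4007, 0.024]
orientation: [179.9, 0.1, 3.9]
force: [-8.3, -0.1, 0.3]
opening: 0.0236
gripper_force: 30.0
```

Emit:
carry_out --pt "0.001 0 0 0 0 0" --pt "0.0018 0 0 0 0 0" --pt "0.0018 0 0 0 0 0" --pt "0.0018 0 0 0 0 0"

```text
clock: 16.4
tool_pos: [0.5237, 0.4006, 0.024]
orientation: [179.9, 0.2, 3.9]
force: [-12.1, -0.3, 1.9]
opening: 0.0237
gripper_force: 30.0
```

Emit:
carry_out --pt "0.0007 0 0 0 0 0" --pt "0.0013 0 0 0 0 0" --pt "0.0013 0 0 0 0 0" --pt "0.0013 0 0 0 0 0" --pt "0.0013 0 0 0 0 0"

```text
clock: 17.02
tool_pos: [0.5245, 0.4006, 0.024]
orientation: [179.9, 0.2, 3.9]
force: [-14.5, -0.2, 4.7]
opening: 0.0239
gripper_force: 30.0
```

```bash
python3 - <<'E'
from h import *
im0=cv2.imread("pics/w5.png").sum(2); shift([.423,.393,.168],4.07)
s,T=pose(); im=viewer.snapshot("wrist")[:,:,::-1]; cv2.imwrite("pics/w6.png",im)
def e(I,c,a,b):  # strongest edges rows
    g=np.diff(I[a:b,c].astype(float)); return a+np.argsort(-abs(g))[:3], a
g0,g1=im0.astype(np.float32),im.sum(2).astype(np.float32)
for n,(y0,y1,x0,x1) in {"bar":(12,62,200,400),"barL":(20,80,105,145),"barR":(20,80,430,468),"railL":(118,150,118,135),"railR":(118,150,440,460),"bottle2":(140,225,245,330)}.items():
    r=cv2.phaseCorrelate(g0[y0:y1,x0:x1].copy(),g1[y0:y1,x0:x1].copy()); print(n,np.round(r[0],2),round(r[1],2))
# rail-bar gap in metres, z of tops
E
```

```text
clock 17.025 pos [0.5245 0.4006 0.024 ] rpy [179.91   0.21   3.9 ] shift [-0.1023  0.0009 -0.1436] az -0.0029 F [-14.51  -0.22   4.71] M [-0.23  5.2   0.14] j6 39.8
bar [ 0.09 -3.93] 0.32
barL [-0.9   7.94] 0.92
barR [-0.3   7.51] 0.72
railL [-0.37  0.69] 1.02
railR [-0.09  0.59] 0.91
bottle2 [-0.43  0.78] 0.91
```

Emit:
carry_out --pt "-0.001 0 0 0 0 0" --pt "-0.002 0 0 0 0 0" --pt "-0.003 0 0 0 0 0" --pt "-0.004 0 0 0 0 0" --pt "-0.005 0 0 0 0 0" --pt "-0.006 0 0 0 0 0" --pt "-0.006 0 0 0 0 0" --pt "-0.006 0 0 0 0 0"

```text
clock: 18.08
tool_pos: [0.5212, 0.401, 0.0241]
orientation: [-180.0, -0.0, 3.9]
force: [-1.6, -0.1, -5.1]
opening: 0.0235
gripper_force: 30.0
```

Emit:
carry_out --pt "-0.0004 0 0 0 0 0" --pt "-0.0007 0 0 0 0 0" --pt "-0.0007 0 0.0003 0 0 0" --pt "-0.0007 0 0.0005 0 0 0" --pt "-0.0007 0 0.0006 0 0 0"

```text
clock: 18.7
tool_pos: [0.5204, 0.401, 0.0236]
orientation: [-180.0, -0.0, 3.9]
force: [-0.5, 0.3, -3.8]
opening: 0.0236
gripper_force: 30.0
```

```bash
python3 - <<'E'
from h import *
im0=cv2.imread("pics/w5.png").sum(2); shift([.423,.393,.168],4.07)
s,T=pose(); im=viewer.snapshot("wrist")[:,:,::-1]; cv2.imwrite("pics/w7.png",im)
g0,g1=im0.astype(np.float32),im.sum(2).astype(np.float32)
for n,(y0,y1,x0,x1) in {"barL":(20,80,105,145),"barR":(20,80,430,468),"railL":(118,150,118,135),"railR":(118,150,440,460),"bottle2":(140,225,245,330)}.items():
    r=cv2.phaseCorrelate(g0[y0:y1,x0:x1].copy(),g1[y0:y1,x0:x1].copy()); print(n,np.round(r[0],2),round(r[1],2))
E
```

```text
clock 18.7 pos [0.5204 0.401  0.0236] rpy [-1.7999e+02 -2.0000e-02  3.9100e+00] shift [-0.0977  0.0013 -0.1444] az -0.0028 F [-0.5   0.28 -3.76] M [-0.17  0.17  0.02] j6 39.3
barL [0.04 0.04] 0.99
barR [0.33 0.09] 1.06
railL [ 0.01 -0.22] 1.01
railR [ 0.08 -0.4 ] 1.04
bottle2 [ 0.45 -0.03] 0.77
```

Emit:
carry_out --pt "0.0003 0 0 0 0 0" --pt "0.0004 0 0.0002 0 0 0" --pt "0.0004 0 0.0003 0 0 0" --pt "0.0004 0 0.0003 0 0 0"

```text
clock: 19.25
tool_pos: [0.5206, 0.401, 0.0236]
orientation: [-180.0, -0.0, 3.9]
force: [-4.3, -1.0, 3.4]
opening: 0.0237
gripper_force: 30.0
```

Emit:
carry_out --pt "0 0 -0.0002 0 0 0" --pt "-0.0001 0 -0.0002 0 0 0" --pt "-0.0001 0 -0.0002 0 0 0"

```text
clock: 19.62
tool_pos: [0.5206, 0.401, 0.0236]
orientation: [-180.0, -0.0, 3.9]
force: [-4.8, -0.9, 4.6]
opening: 0.0238
gripper_force: 30.0
```

Emit:
carry_out --pt "-0.0002 0 -0.0002 0 0 0" --pt "-0.0003 0 -0.0003 0 0 0" --pt "-0.0003 0 -0.0003 0 0 0"

```text
clock: 20.0
tool_pos: [0.5205, 0.4009, 0.0236]
orientation: [-180.0, -0.0, 3.9]
force: [-1.2, -0.2, 0.9]
opening: 0.0237
gripper_force: 30.0
```

Emit:
carry_out --pt "0 0 0 0 0 0" --pt "0 0 0 0 0 0" --pt "0 0 0 0 0 0" --pt "0 0 0 0 0 0" --grip 0.2

```text
clock: 20.5
tool_pos: [0.5203, 0.4009, 0.0236]
orientation: [-180.0, -0.0, 3.9]
force: [0.4, 0.0, 0.2]
opening: 0.0518
gripper_force: 0.0
```

Emit:
carry_out --pt "0 0 -0.005 0 0 0" --pt "0 0 -0.015 0 0 0" --pt "0 0 -0.03 0 0 0" --pt "0 0 -0.05 0 0 0" --pt "-0.01 0 -0.075 0 0 0" --pt "-0.02 0 -0.105 0 0 0" --pt "-0.03 0 -0.135 0 0 0" --pt "-0.03 0 -0.135 0 0 0"

```text
clock: 21.5
tool_pos: [0.4911, 0.4002, 0.1631]
orientation: [-179.7, -0.3, 4.0]
force: [-0.2, 0.3, -0.7]
opening: 0.0523
gripper_force: 0.0
```

```bash
python3 - <<'E'
from h import *
shift([.423,.393,.168],4.07)
s,T=pose(); im=viewer.snapshot("wrist")[:,:,::-1]; np.save("w8.npy",T); cv2.imwrite("pics/w8.png",im)
E
```

```text
clock 21.5 pos [0.4911 0.4002 0.1631] rpy [-179.72   -0.26    3.96] shift [-0.0684  0.0025 -0.0052] az -0.0019 F [-0.25  0.32 -0.66] M [-0.07  0.17 -0.07] j6 37.1
```

View pics/w8.png

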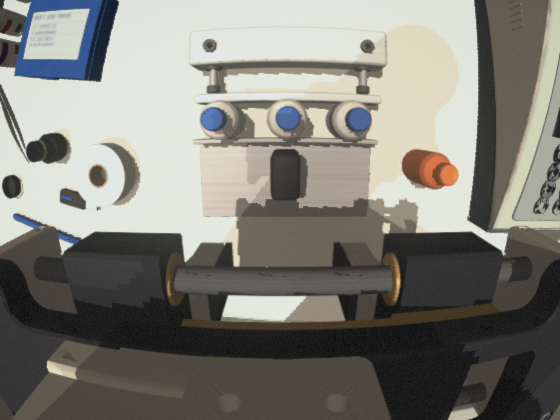

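The final view shows the rule standing with its blade at row ~141, parallel to the stop. The three upright bottles, with caps at (212,120), (288,118) and (358,119), sit between blade and rail. The orange bottle and the other things haven't been disturbed, so I'm handing in.

```bash
python3 -c "
from plant import workorder
print(workorder.close_job())"
```

```text
the job is handed in; nothing more can be done
None
```

I pushed the three bottles into one row against the rail and pressed them home with about 10 N (estimated from about 5 mm of rail travel). I then eased off and left the rule standing on the desk against the row, parallel to the stop; the job was handed in at about 21.5 s.

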